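# Fit and lock the bench dust extractor's filter cartridge

### The arm

A 6-joint arm with a two-finger parallel gripper is mounted at the origin on the work surface. World frame = base frame: x ahead of the robot, y to its left, z up, the work surface at z = 0. Lengths are in m, angles in rad, forces in N, time in s.
With the tool pointing down it reaches from about 0.25 to 0.8 m from the base axis. Payload 8.5 kg.
Tool frame: the origin (TCP) lies midway between the tips of the shut fingers; the grasp point (between the pads) lies 19 mm behind it (r.grasp_offset is the distance from the TCP to the grasp point, in m); z points along the fingers, x is the direction in which the jaws open and shut, and the axes are right-handed (so a half turn about z gives the same grasp; the last joint's range is limited). The gripper opens to 85 mm and grips with 20 to 120 N. Pads are 22 mm wide; open, the fingers measure 114 mm over their backs; the gripper's body (76 mm by 85 mm) begins 54 mm behind the grasp point. The pads swing forward as they close: fully open they stand 13 mm farther back than shut.
Start: joints at [1.308, 0.238, -0.013, 1.319, 0, 1.571], TCP at [0.136, 0.507, 0.231] pointing down, gripper open.
Joint ranges: [-2.66, 2.66], [-1.03, 1.9], [-1.14, 1.46], [-1.82, 2.27], [-1.45, 1.34], [-3.14, 3.14]. Speed limits (rad/s): [2.22, 2.22, 2.79, 3.14, 3.14, 3.14].

### API

Orientations are given as [roll, pitch, yaw] about the fixed x, y, z axes, in that order (R = Rz(yaw) Ry(pitch) Rx(roll)).
In Python, from bench import sense, vision, order, r gives the robot as it stands.
- The arm moves only by the tool carry_out, never from a script. Its argument "targets" is one flat list of numbers, 6 for each row, row after row: the shift along the tool's x, y, z in m, then the turn, a rotation vector about the tool's x, y, z in degrees. A call has 1 to 10 rows; each row shifts and turns the commanded pose from where the row before left it, along the tool's axes as they then stand; what a row does not reach is not made up. A row lasts 1/12 s, in which the tool goes at most 41.7 mm and 7.16 degrees, less where a joint would pass 70% of its speed; a pose out of reach is approached as far as the arm can. A call is refused whole if a number of a shift passes 0.0417 or a number of a turn 7.16, either way. A call with a gripper value outside its range is refused whole. "claw" is the gripper's target within -1 to 1 (fully open at 1, half-way at 0, shut at -1), set as the call begins (left out, the last holds). The fingers move at their own pace and stop on an object; the grip force is fixed at half the most. Time passes only in rows, so rows that do not move let the fingers close. It gives the time, the measured TCP pose, the force and the opening at its end, in the units of the state.
- sense(): the state, without advancing time (a new reading comes with each control period).
- vision.grab_frame(name): name is "side" or "top" or "wrist"; returns a dict with "pixels" (384x512x3 uint8, blue, green, red), "fx", "fy", "cx", "cy" (pixels), "k1" (the pictures are not rectified: a ray, as slopes to the right and down, at radius r is drawn at 1 + k1 r^2 times it, then the intrinsics apply), "pose" (4x4, takes a point from camera to world coordinates). Camera axes: x right, y down, z forward; pixel columns grow to the right and rows downward; lengths in m; the calibration is good to about 2 mm. A picture is of the moment at which its call begins. There is no depth.
- order.job_done(): hands the job in, once; it reports no verdict.
The state is a dict: "time": time; "joint_positions": joint angles; "qvel": joint speeds; "effort": joint torques, N m; "tcp_pos": TCP position; "tool_rot": TCP orientation; "wrist_force": force on the tool from outside, world axes, zero at the start; "moment": the same for the moment, N m; "grip_width": opening from 0.0 (shut) to 1.0 (fully open).
Only numpy, scipy, OpenCV 4.12 (cv2) and the standard library are available. Lean on these libraries where they do the work, as an engineer would, in place of code of your own. Each camera call takes 0.05 s, during which the arm holds its last target.

### The job

Fit the filter cartridge (the round plug with the straight grip bar on top) into the collar on the sloping front of the bench dust extractor: line its two lugs up with the collar's two entry slots, push it fully home, then twist it clockwise as far as the stop so that it is locked, and let go. Leave the other things on the bench standing where they are.

Things in the scene. Friction and masses are not known exactly. Their poses are not given: they have to be found in the camera images.
- cartridge_mid (a point): Filter cartridge: loose, grey plastic, 0.16 kg, standing on its plug on the mat, 72 mm high; this point is on its axis, 36 mm above its foot; z up out of the grip bar, x along the bar. From the foot: round plug 48 mm across, 26 mm high (lowest 5 mm tapered to 41 mm); round flange 76 mm across, 6 mm thick, 26 to 32 mm up; then the grip bar. A half turn makes no difference.
- grip_bar (a point): Middle of the cartridge's straight upright grip bar, 16 mm above cartridge_mid. The bar is 56 mm long (along x), 14 mm thick (along y), 40 mm high (32 to 72 mm above the foot); pinch it across its 14 mm. Same axes as cartridge_mid.
- lug (a point): Tip of one of the cartridge's two equal lugs, which stick out of the plug at +x and -x, right under the ends of the grip bar and hidden by the flange. Each is 10 mm wide, 6 mm thick (13 to 19 mm above the foot), its tip 31.5 mm from the axis.
- extractor: Bench dust extractor: fixed grey box on the mat, 240 mm deep, 220 mm wide, 143 mm high, its front part sloping at 26 degrees down towards the robot and bearing the collar. Origin: centre of its underside; x to its rear, z up.
- collar: Aluminium bayonet collar fixed on that slope, 84 mm across, 32 mm proud of it, bore 51.6 mm. Origin: centre of its mouth, 144 mm above the table. z: its axis, out of the mouth, leaning 26 degrees from vertical towards the robot side; the cartridge goes in along -z. x: through the two entry slots (at +x and -x). Fully home, the flange lies flat on the rim: cartridge_mid is 10 mm out along +z.
- slot (a point): Entry slot at the collar's +x, on the mouth plane, 30 mm from the axis; its twin is opposite. Seen from outside, notches 15 mm wide reaching 34 mm from the axis. The lugs enter only with the bar along the collar's x (4 degrees of play). Home, the cartridge turns clockwise looking in (negative about +z) 60 degrees to a solid stop, freely, no spring or detent; the other way is blocked.
- blank_mid (a point): Bystander: plain grey round cover with a small round knob, 68 mm in diameter, 46 mm high, loose, no lugs. Point on its axis, half-way up.
- jar_mid (a point): Bystander: small round glass jar with a metal lid, 54 mm in diameter, 62 mm high, loose. Point on its axis, half-way up.
- loupe: Bystander: black eye loupe, 38 mm in diameter, 34 mm high, loose. Origin at the centre of its foot.
- screwdriver: Bystander: screwdriver 140 mm long, lying on the mat at the robot's right. Origin at its middle, x along it.
- brush: Bystander: small brush 160 mm long, lying on the mat. Origin at its middle, x along it.
Things that resemble listed ones, but are neither listed nor needed, are in the scene too. Leave any green, pink or turquoise look-alike of the part that bears cartridge_mid alone.

How it is judged:
On the way:
1. the cartridge is pushed fully home in the collar with its lugs still in line with the entry slots (within 15 degrees) (z of cartridge_mid in the frame of collar between 0.006 and 0.013 m and x of cartridge_mid in the frame of collar between -0.005 and 0.005 m and y of cartridge_mid in the frame of collar between -0.005 and 0.005 m and angle between the z axis of cartridge_mid and the z axis of collar, either way round below 0.1 rad and angle between the x axis of cartridge_mid and the x axis of collar, either way round below 0.26 rad).
At the end, for the whole second after the job is handed in: The cartridge sits home in the collar (axis within 5 mm and 0.1 rad, flange within 4 mm of the rim), turned clockwise at least 48 of the 60 degrees from the entry slots, released and at rest (z of cartridge_mid in the frame of collar between 0.006 and 0.013 m and x of cartridge_mid in the frame of collar between -0.005 and 0.005 m and y of cartridge_mid in the frame of collar between -0.005 and 0.005 m and angle between the z axis of cartridge_mid and the z axis of collar, either way round below 0.1 rad and angle between the x axis of cartridge_mid and the x axis of collar, either way round above 0.84 rad and linear speed of cartridge below 0.02 m/s); the robot touches nothing.
It fails at once if a bystander (cover, jar, loupe, screwdriver, brush) is shifted by more than 30 mm (distance of any of blank_mid, jar_mid, loupe, screwdriver, brush from where it was at the start of the episode above 0.03 m).
It fails at once if the jar or the round cover is tipped over (angle between any of blank_mid, jar_mid's own z axis and vertical above 0.5 rad).
It also fails if it takes over 51 s, if anything falls off the work surface, if the arm or the gripper's body presses on something with over 40 N, if the wrist force passes 120 N, or if a joint passes its speed limit or range.

## Working session

There is one attempt and no reset: what is moved stays moved. The work goes in short steps, Python scripts to look and compute and a tool call to move; the robot and the scene stay as the last step left them, time stands still between calls to the robot, and variables do not carry over. Pictures are saved under pics/ and viewed, and the job is handed in when it is done.

Besides the shell and the picture viewer there is one more tool, called after "Request:" by a JSON object that holds its "method" and its "body", one argument or row to a line. carry_out: Moves the arm, as the interface text tells. Its arguments: {"type":"object","properties":{"targets":{"type":"array"},"claw":{"type":"number"}},"required":["targets"]}

```bash
mkdir -p pics; ls; python3 - <<'E'
from bench import sense, vision, order, r
import cv2,numpy as np,pickle
s=sense();print(s['time'],s['tcp_pos'],s['tool_rot'],s['grip_width'],r.grasp_offset)
for n in ['side','top','wrist']:
    f=vision.grab_frame(n);pickle.dump(f,open(f'pics/{n}0.pkl','wb'));cv2.imwrite(f'pics/{n}0.png',f['pixels'])
    print(n,f['fx'],f['fy'],f['cx'],f['cy'],f['k1']);print(np.round(f['pose'],4))
E
```

```text
pics
0.0 [0.13629357 0.50656648 0.23066238] [3.14156062e+00 1.46511576e-03 1.30799823e+00] 0.9994011249372526 0.0187
side 388.58999624970306 388.58999624970306 254.31528151413514 191.36787747900343 -0.10618565153701309
[[ 0.9586 -0.1529  0.2403  0.2978]
 [-0.2845 -0.4751  0.8327 -1.0142]
 [-0.0132 -0.8666 -0.4989  0.7081]
 [ 0.      0.      0.      1.    ]]
top 467.61788746904585 467.61788746904585 249.86681098135327 192.343372782707 -0.07216072055518011
[[ 0.027  -0.9847  0.1724  0.3676]
 [-0.9995 -0.0239  0.0201 -0.031 ]
 [-0.0157 -0.1728 -0.9848  1.3662]
 [ 0.      0.      0.      1.    ]]
wrist 341.94142483659687 341.94142483659687 259.85836769174233 195.8141059476992 -0.09125951341849124
[[ 2.592e-01  9.300e-01  2.606e-01  7.010e-02]
 [ 9.658e-01 -2.494e-01 -7.060e-02  5.245e-01]
 [-7.000e-04  2.700e-01 -9.629e-01  3.725e-01]
 [ 0.000e+00  0.000e+00  0.000e+00  1.000e+00]]
```

View pics/side0.png

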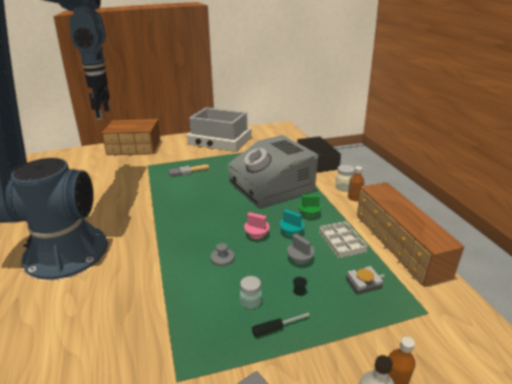

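View pics/top0.png

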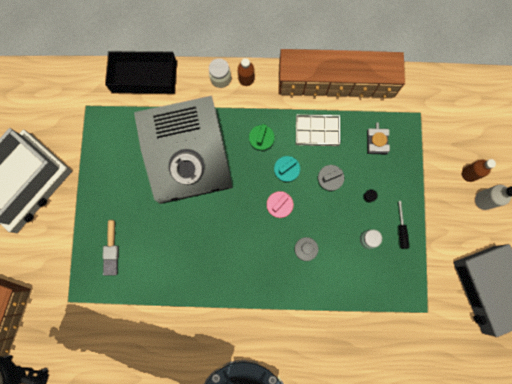

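View pics/wrist0.png

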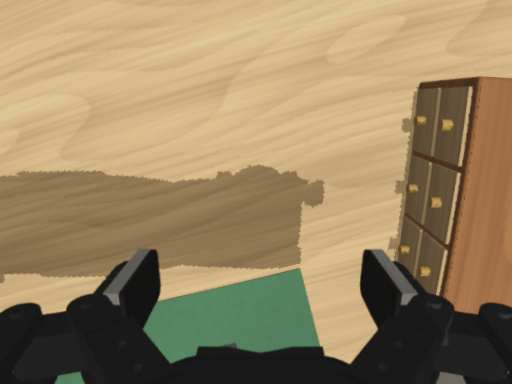

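The candidates in the top view are the grey one with a bar (331,178), green (262,137), turquoise (287,169), pink (280,205), and the grey cover with a round knob (307,249). The grey one with the straight bar fits, because the coloured ones are look-alikes and the cover has no bar. I'll confirm that in an enlarged crop.

```bash
python3 - <<'E'
import cv2,numpy as np
t=cv2.imread('pics/top0.png');s=cv2.imread('pics/side0.png')
a=cv2.resize(t[150:210,300:360],(390,390),interpolation=cv2.INTER_CUBIC)
b=cv2.resize(s[222:282,270:330],(390,390),interpolation=cv2.INTER_CUBIC)
cv2.imwrite('pics/crop1.png',np.hstack([a,b]))
a=cv2.resize(t[90:210,125:245],(390,390),interpolation=cv2.INTER_CUBIC)
b=cv2.resize(s[130:210,225:305],(390,390),interpolation=cv2.INTER_CUBIC)
cv2.imwrite('pics/crop2.png',np.hstack([a,b]))
E
```

```text
(no output)
```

View pics/crop1.png

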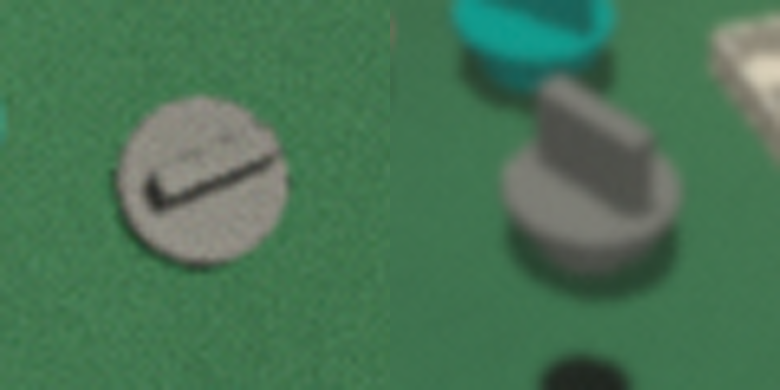

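View pics/crop2.png

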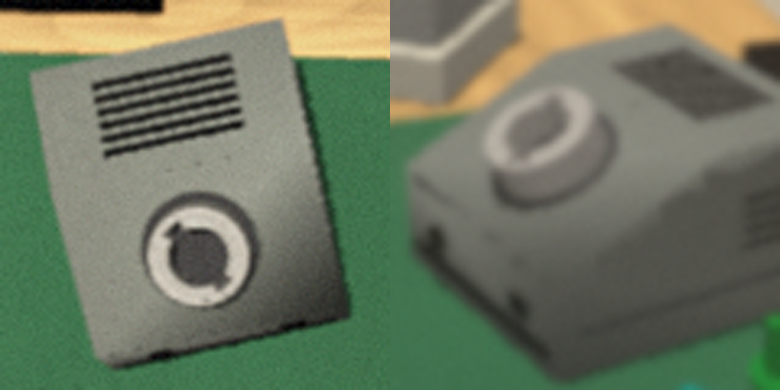

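The crop confirms the grey part: a straight upright bar on a round flange with the plug below, bar running from about (323,181) to (343,173) in the top view. The collar slots show near (179,161) and (193,176). Next I'll measure both.

```bash
cat > h.py <<'E'
import cv2,numpy as np,pickle
from scipy.spatial.transform import Rotation as R
def K(f): return np.array([[f['fx'],0,f['cx']],[0,f['fy'],f['cy']],[0,0,1.]])
def slopes(f,uv):
    uv=np.atleast_2d(np.asarray(uv,float))
    d=(uv-[f['cx'],f['cy']])/[f['fx'],f['fy']]
    x=d.copy()
    for _ in range(30):
        x=d/(1+f['k1']*(x**2).sum(1,keepdims=True))
    return x
def rays(f,uv):
    x=slopes(f,uv);c=np.c_[x,np.ones(len(x))]
    D=c@f['pose'][:3,:3].T
    return f['pose'][:3,3],D/np.linalg.norm(D,axis=1,keepdims=True)
def onplane(f,uv,p0,n=(0,0,1)):
    o,D=rays(f,uv);n=np.asarray(n,float);p0=np.asarray(p0,float)
    t=((p0-o)@n)/(D@n);return o+D*t[:,None]
def proj(f,P):
    P=np.atleast_2d(P);c=(P-f['pose'][:3,3])@f['pose'][:3,:3]
    x=c[:,:2]/c[:,2:];x=x*(1+f['k1']*(x**2).sum(1,keepdims=True))
    return x*[f['fx'],f['fy']]+[f['cx'],f['cy']]
def tri(f1,a,f2,b):
    o1,d1=rays(f1,a);o2,d2=rays(f2,b);d1=d1[0];d2=d2[0]
    A=np.c_[d1,-d2];s=np.linalg.lstsq(A,o2-o1,rcond=None)[0]
    p,q=o1+s[0]*d1,o2+s[1]*d2
    return (p+q)/2,np.linalg.norm(p-q)
def circ(P):
    A=np.c_[2*P[:,:2],np.ones(len(P))];s=np.linalg.lstsq(A,(P[:,:2]**2).sum(1),rcond=None)[0]
    return s[:2],np.sqrt(s[2]+s[0]**2+s[1]**2)
E
python3 - <<'E'
from h import *
t=pickle.load(open('pics/top0.pkl','rb'));im=t['pixels']
hsv=cv2.cvtColor(im,cv2.COLOR_BGR2HSV)
m=((hsv[...,1]<70)).astype(np.uint8);sub=np.zeros_like(m);sub[155:205,305:360]=m[155:205,305:360]
c=max(cv2.findContours(sub,0,cv2.CHAIN_APPROX_NONE)[0],key=cv2.contourArea)[:,0]
P=onplane(t,c,[0,0,.032]);print('cart',circ(P),cv2.fitEllipse(c))
# bar dark edges, side face; bar by eye in crop px/6.5
e=np.array([[150,178],[265,135]])/6.5+[300,150]
print('bar',onplane(t,e,[0,0,.072]))
e=np.array([[165,210],[275,155]])/6.5+[300,150]
print('dark line base on flange',onplane(t,e,[0,0,.032]))
# collar: bright annulus outer
g=im.max(2);sub=np.zeros_like(m);sub[140:195,160:212]=(g[140:195,160:212]>165)
c=max(cv2.findContours(sub,0,cv2.CHAIN_APPROX_NONE)[0],key=cv2.contourArea)[:,0];print('annulus ell',cv2.fitEllipse(c),cv2.contourArea(c))
cen=np.array(cv2.fitEllipse(c)[0]);print('collar cen',onplane(t,cen,[0,0,.144]))
# slots by eye
sl=np.array([[172,229],[225,284]])/3.25+[125,90]
print(sl)
# box top edges by eye: rear-top corners
e=np.array([[30,72],[280,20]])/3.25+[125,90];p=onplane(t,e,[0,0,.143]);print('rear top',p,np.linalg.norm(p[0]-p[1]));d=p[1]-p[0]
yaw=np.arctan2(d[0],-d[1]);print('yaw from rear edge',np.degrees(np.arctan2(d[1],d[0])))
E
```

```text
cart (array([ 0.65125204, -0.23800385]), np.float64(0.03781602094217055)) ((330.71466064453125, 177.36325073242188), (25.385250091552734, 26.00333595275879), 92.71808624267578)
bar [[ 0.64197721 -0.21017269  0.072     ]
 [ 0.6623517  -0.26037371  0.072     ]]
dark line base on flange [[ 0.63600769 -0.22241399  0.032     ]
 [ 0.66238022 -0.27188919  0.032     ]]
annulus ell ((185.4713592529297, 168.39956665039062), (29.05927085876465, 29.49430274963379), 117.47010803222656) 672.0
collar cen [[0.64261575 0.16877436 0.144     ]]
[[177.92307692 160.46153846]
 [194.23076923 177.38461538]]
rear top [[0.79922724 0.3201372  0.143     ]
 [0.84944218 0.10845505 0.143     ]] 0.21755659365094684
yaw from rear edge -76.65504510617615
```

```bash
python3 - <<'E'
from bench import r
print([a for a in dir(r) if not a.startswith('_')])
from h import *
t=pickle.load(open('pics/top0.pkl','rb'));s=pickle.load(open('pics/side0.pkl','rb'))
yaw=np.radians(13.35)
z=np.array([-np.sin(np.radians(26))*np.cos(yaw),-np.sin(np.radians(26))*np.sin(yaw),np.cos(np.radians(26))])
im=s['pixels'];g=im.max(2)
sub=np.zeros(g.shape,np.uint8);sub[145:172,240:275]=(g[145:172,240:275]>150)
c=max(cv2.findContours(sub,0,cv2.CHAIN_APPROX_NONE)[0],key=cv2.contourArea)[:,0];es=cv2.fitEllipse(c);print(es,cv2.contourArea(c))
print('tri',tri(t,(185.5,168.4),s,es[0]))
print('side on 144',onplane(s,es[0],[0,0,.144]))
C=onplane(t,(185.5,168.4),[0,0,.144])[0]
P=onplane(t,np.array([[172,229],[225,284]])/3.25+[125,90],C,z);print(P,P[1]-P[0],P.mean(0),np.linalg.norm(P[1]-P[0]))
P=onplane(s,np.array([[558,100],[512,155]])*80/390+[225,130],C,z);print(P,P[1]-P[0],P.mean(0),np.linalg.norm(P[1]-P[0]))
E
```

```text
['Unreachable', 'grasp_offset']
((254.94369506835938, 155.623291015625), (13.506340980529785, 23.53848648071289), 65.48491668701172) 248.0
tri (array([0.64328215, 0.16900121, 0.14193796]), np.float64(0.0004015964309488418))
side on 144 [[0.64223939 0.16473068 0.144     ]]
[[0.66139326 0.18837238 0.15512645]
 [0.62114045 0.14576999 0.13122662]] [-0.04025281 -0.04260239 -0.02389984] [0.64126686 0.16707118 0.14317654] 0.0632965591685532
[[ 0.85376299 -0.03951263  0.22075237]
 [ 0.81245591 -0.06207495  0.19860907]] [-0.04130709 -0.02256231 -0.0221433 ] [ 0.83310945 -0.05079379  0.20968072] 0.05201595118530037
```

Request:
{"method": "carry_out", "body": {
  "targets": [0, 0, -0.02, 0, 0, 0, 0, 0, -0.02, 0, 0, 7],
  "claw": 1
}}

```text
time: 0.32
tcp_pos: [0.1361, 0.506, 0.2706]
tool_rot: [3.141, 0.003, 1.188]
wrist_force: [0.1, -0.1, -0.5]
grip_width: 0.998
```

```bash
python3 - <<'E'
from bench import sense
s=sense();print(s['joint_positions'],s['tcp_pos'],s['tool_rot'])
from h import *
print(R.from_euler('xyz',s['tool_rot']).as_matrix().round(3))
E
```

```text
[1.30800727e+00 2.29489808e-01 7.48816580e-02 1.41954199e+00
 1.49818673e-05 1.69101904e+00] [0.13612767 0.5060493  0.27058545] [3.14120529 0.0033314  1.18778389]
[[ 0.374  0.928 -0.001]
 [ 0.928 -0.374 -0.003]
 [-0.003  0.    -1.   ]]
```

```bash
cat >> h.py <<'E'
def plan(s,pos,Rt):
    R0=R.from_euler('xyz',s['tool_rot']).as_matrix()
    rv=R.from_matrix(R0.T@Rt).as_rotvec(degrees=True)
    d=np.asarray(pos)-np.asarray(s['tcp_pos'])
    n=max(1,int(np.ceil(np.abs(rv).max()/7.1)));k=max(1,int(np.ceil(np.linalg.norm(d)/.0415)))
    print('turn',rv.round(2),n,'per row',(rv/n).round(3)); print('shift after turn mm',(Rt.T@d*1e3).round(2),k,'per row',(Rt.T@d/k).round(5)); print('shift before turn',(R0.T@d*1e3).round(2))
def down(yaw): return R.from_euler('xyz',[np.pi,0,np.radians(yaw)]).as_matrix()
E
python3 - <<'E'
from h import *
from bench import sense
plan(sense(),[0.63,0.16,0.27],down(22))
E
```

```text
turn [ 0.1   0.17 46.05] 7 per row [0.014 0.025 6.579]
shift after turn mm [328.28 505.86   0.59] 15 per row [2.189e-02 3.372e-02 4.000e-05]
shift before turn [-136.4   587.41    1.27]
```

Request:
{"method": "carry_out", "body": {
  "targets": [0, 0, 0, 0, 0, 6.6, 0, 0, 0, 0, 0, 6.6, 0, 0, 0, 0, 0, 6.6, 0, 0, 0, 0, 0, 6.6, 0, 0, 0, 0, 0, 6.6, 0, 0, 0, 0, 0, 6.6, 0, 0, 0, 0, 0, 6.5]
}}

```text
time: 0.9
tcp_pos: [0.1363, 0.5068, 0.271]
tool_rot: [3.141, 0.0, 0.375]
wrist_force: [-0.5, 0.7, -0.4]
grip_width: 1.001
```

Request:
{"method": "carry_out", "body": {
  "targets": [0.0219, 0.0337, 0, 0, 0, 0, 0.0219, 0.0337, 0, 0, 0, 0, 0.0219, 0.0337, 0, 0, 0, 0, 0.0219, 0.0337, 0, 0, 0, 0, 0.0219, 0.0337, 0, 0, 0, 0, 0.0219, 0.0337, 0, 0, 0, 0, 0.0219, 0.0337, 0, 0, 0, 0, 0.0219, 0.0337, 0, 0, 0, 0, 0.0219, 0.0337, 0, 0, 0, 0, 0.0219, 0.0337, 0, 0, 0, 0]
}}

```text
time: 1.73
tcp_pos: [0.4664, 0.274, 0.2712]
tool_rot: [3.142, 0.0, 0.381]
wrist_force: [0.1, 1.3, 0.2]
grip_width: 1.002
```

Request:
{"method": "carry_out", "body": {
  "targets": [0.0219, 0.0337, 0, 0, 0, 0, 0.0219, 0.0337, 0, 0, 0, 0, 0.0219, 0.0337, 0, 0, 0, 0, 0.0219, 0.0337, 0, 0, 0, 0, 0.0219, 0.0337, 0, 0, 0, 0, 0, 0, 0, 0, 0, 0]
}}

```text
time: 2.23
tcp_pos: [0.6339, 0.1555, 0.269]
tool_rot: [3.14, 0.001, 0.377]
wrist_force: [-0.9, -0.7, -0.7]
grip_width: 0.998
```

```bash
python3 - <<'E'
from h import *
from bench import sense,vision
f=vision.grab_frame('wrist');pickle.dump(f,open('pics/w1.pkl','wb'));cv2.imwrite('pics/w1.png',f['pixels']);s=sense();print(s['time'],s['tcp_pos'],s['tool_rot'])
E
```

```text
2.2833 [0.631656   0.15728794 0.26924644] [3.14135514e+00 2.09910967e-03 3.77221044e-01]
```

View pics/w1.png

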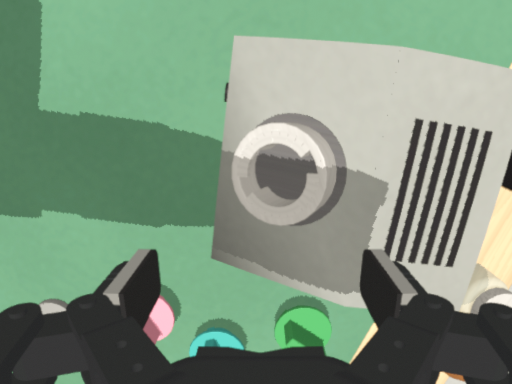

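```bash
python3 - <<'E'
from h import *
f=pickle.load(open('pics/w1.pkl','rb'));c=f['pixels'][112:242,220:350]
c=cv2.resize(c,(780,780)[:2],interpolation=cv2.INTER_CUBIC)[90:690]
c=np.clip(c.astype(float)*1.3,0,255).astype(np.uint8)
cv2.imwrite('pics/w1c.png',c)
E
```

```text
(no output)
```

View pics/w1c.png

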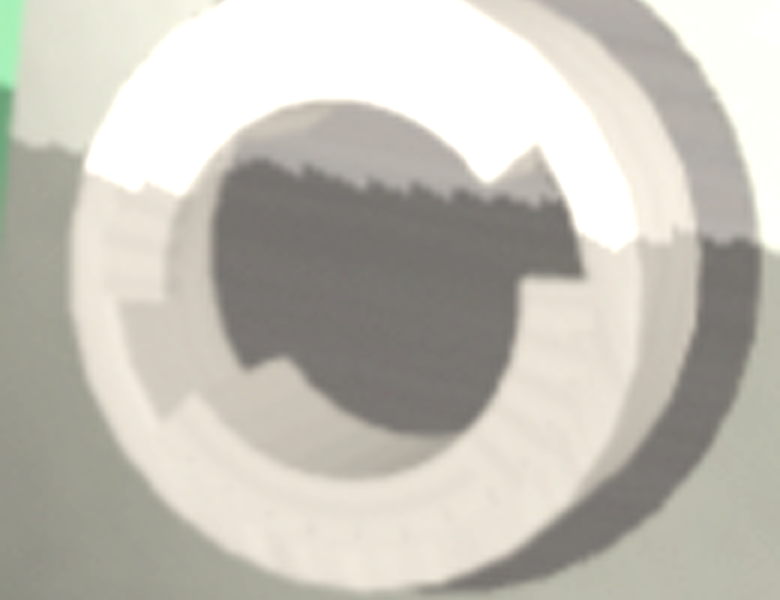

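```bash
cat > col.py <<'E'
from h import *
f=pickle.load(open('pics/w1.pkl','rb'))
def px(a): return (np.array(a,float)+[0,90])/6+[220,112]-[.5,.5]+[1/12,1/12]
for yd in (11,13.35,15):
    yaw=np.radians(yd);t=np.radians(26)
    z=np.array([-np.sin(t)*np.cos(yaw),-np.sin(t)*np.sin(yaw),np.cos(t)])
    ex=np.array([np.cos(yaw)*np.cos(t),np.sin(yaw)*np.cos(t),np.sin(t)]);ey=np.cross(z,ex)
    C=np.array([.643,.168,.144])
    for _ in range(3):
        S=onplane(f,px([[538,147],[584,275],[120,300],[163,418]]),C,z)
        rim=onplane(f,px([[70,260],[85,170],[120,460],[250,562],[370,590],[638,300],[600,440],[150,82]]),C,z)
        q=lambda P:np.c_[(P-C)@ex,(P-C)@ey]
        c,rad=circ(q(rim)); cs=q(S)
        Cn=C+c[0]*ex+c[1]*ey; Cn=Cn+ (0.144-Cn[2])*0
        # keep mouth centre at z .144 along view ray
        o=f['pose'][:3,3];Cn=o+(Cn-o)*(0.144-o[2])/(Cn[2]-o[2]);C=Cn
    sm=[cs[:2].mean(0),cs[2:].mean(0)];d=sm[0]-sm[1]
    b=onplane(f,px([[345,100],[345,478],[500,400]]),C,z);cb,rb=circ(q(b))
    dr=d[0]*ex+d[1]*ey
    print(yd,'C',C.round(4),'rimR',rad.round(4),'slot mid',((sm[0]+sm[1])/2*1e3).round(2),'span',np.linalg.norm(d).round(4),'ang in plane',np.degrees(np.arctan2(d[1],d[0])).round(2),'bore c',(cb*1e3).round(1),rb.round(4),'res',(np.linalg.norm(q(rim),axis=1)*1e3).round(1),'widths',np.linalg.norm(cs[0]-cs[1]).round(4),np.linalg.norm(cs[2]-cs[3]).round(4))
E
python3 col.py
```

```text
11 C [0.6415 0.1692 0.144 ] rimR 0.0404 slot mid [0.59 1.24] span 0.0643 ang in plane 32.71 bore c [1.5 1.1] 0.0252 res [40.6 41.  41.3 39.7 40.  41.1 40.2 39.3] widths 0.0171 0.0176
13.35 C [0.6415 0.169  0.144 ] rimR 0.0404 slot mid [0.63 1.46] span 0.0645 ang in plane 30.59 bore c [1.4 1.2] 0.0253 res [40.6 41.  41.5 39.8 40.  41.3 40.2 39.2] widths 0.0171 0.0176
15 C [0.6416 0.1688 0.144 ] rimR 0.0404 slot mid [0.67 1.63] span 0.0647 ang in plane 29.11 bore c [1.4 1.3] 0.0253 res [40.6 41.  41.5 39.8 39.9 41.3 40.1 39.2] widths 0.0171 0.0176
```

```bash
python3 - <<'E'
from h import *
f=pickle.load(open('pics/w1.pkl','rb'));t=pickle.load(open('pics/top0.pkl','rb'))
def a(f,p,z):
    P=onplane(f,p,[0,0,z]);d=P[0]-P[1];print((np.degrees(np.arctan2(d[1],d[0]))-90)%180,np.linalg.norm(d))
a(f,[(418,121),(388,258)],.143);a(f,[(490,131),(455,265)],.143)
a(f,[(235,37),(213,258)],.06);a(f,[(235,37),(213,258)],.08)
im=cv2.cvtColor(f['pixels'],cv2.COLOR_BGR2GRAY)
# louvre blobs: PCA lines
m=np.zeros_like(im);m[115:275,380:500]=(im[115:275,380:500]<60)
n,l,st,ce=cv2.connectedComponentsWithStats(m)
for i in range(1,n):
    if st[i,4]>300:
        ys,xs=np.where(l==i);P=onplane(f,np.c_[xs,ys],[0,0,.143])[:,:2];v=np.linalg.svd(P-P.mean(0),full_matrices=False)[2][0];print('louvre',st[i],(np.degrees(np.arctan2(v[1],v[0]))-90)%180)
im=cv2.cvtColor(t['pixels'],cv2.COLOR_BGR2GRAY)
m=np.zeros_like(im);m[100:142,150:205]=(im[100:142,150:205]<60)
n,l,st,ce=cv2.connectedComponentsWithStats(m)
for i in range(1,n):
    if st[i,4]>30:
        ys,xs=np.where(l==i);P=onplane(t,np.c_[xs,ys],[0,0,.143])[:,:2];v=np.linalg.svd(P-P.mean(0),full_matrices=False)[2][0];print('top louvre',st[i],(np.degrees(np.arctan2(v[1],v[0]))-90)%180)
E
```

```text
15.623039363451838 0.11793500336986609
16.11971777747452 0.11947939864028422
14.467353352130445 0.23312241322423566
14.46735335213046 0.2198259072349796
louvre [386 120  36 135 664] 14.185806324300614
louvre [397 123  39 138 685] 14.01655583389288
louvre [410 125  40 137 677] 14.015731034814252
louvre [423 127  41 136 665] 14.071177579922448
louvre [435 129  43 136 658] 14.045705139262225
louvre [448 132  43 133 642] 14.041582475767768
top louvre [154 107  41  11  59] 14.229286309058963
top louvre [155 111  41  10  59] 14.169069854461242
top louvre [156 115  41  10  58] 14.30129652897645
top louvre [156 119  41  11  58] 13.987770538698626
top louvre [157 123  42  11  61] 14.087666672948743
top louvre [157 128  42  10  58] 14.082303626439838
```

```bash
python3 - <<'E'
from h import *
from bench import sense
plan(sense(),[0.651,-0.238,0.18],down(22))
E
```

```text
turn [ 0.01  0.12 -0.39] 1 per row [ 0.013  0.12  -0.387]
shift after turn mm [-130.14  373.75   89.25] 10 per row [-0.01301  0.03738  0.00892]
shift before turn [-127.43  374.6    89.6 ]
```

Request:
{"method": "carry_out", "body": {
  "targets": [-0.013, 0.0375, 0, 0, 0, 0, -0.013, 0.0375, 0, 0, 0, 0, -0.013, 0.0375, 0, 0, 0, 0, -0.013, 0.0375, 0.005, 0, 0, 0, -0.013, 0.0375, 0.015, 0, 0, 0, -0.013, 0.0375, 0.015, 0, 0, 0, -0.013, 0.0375, 0.015, 0, 0, 0, -0.013, 0.0375, 0.015, 0, 0, 0, -0.013, 0.0375, 0.0125, 0, 0, 0, -0.013, 0.0375, 0.0125, 0, 0, 0]
}}

```text
time: 3.12
tcp_pos: [0.6475, -0.2344, 0.1819]
tool_rot: [-3.141, 0.0, 0.382]
wrist_force: [1.0, 0.5, 0.7]
grip_width: 0.997
```

Request:
{"method": "carry_out", "body": {
  "targets": [0, 0, 0, 0, 0, 0, 0, 0, 0, 0, 0, 0]
}}

```text
time: 3.28
tcp_pos: [0.647, -0.235, 0.181]
tool_rot: [-3.14, 0.002, 0.378]
wrist_force: [-0.5, 1.0, -0.0]
grip_width: 1.003
```

```bash
python3 - <<'E'
from h import *
from bench import sense,vision
f=vision.grab_frame('wrist');pickle.dump(f,open('pics/w2.pkl','wb'));cv2.imwrite('pics/w2.png',f['pixels']);s=sense();print(s['time'],s['tcp_pos'],s['tool_rot'])
E
```

```text
3.3333 [ 0.64748075 -0.2335505   0.18191313] [-3.14038173e+00  8.31821205e-04  3.80176030e-01]
```

View pics/w2.png

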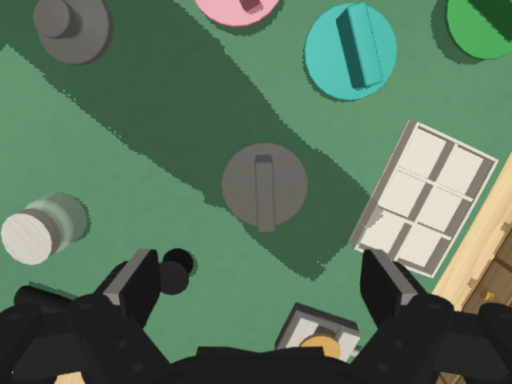

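```bash
python3 - <<'E'
from h import *
f=pickle.load(open('pics/w2.pkl','rb'));c=f['pixels'][135:245,210:320]
c=cv2.resize(c,(594,594),interpolation=cv2.INTER_CUBIC)
c=np.clip(c.astype(float)*2,0,255).astype(np.uint8)
cv2.imwrite('pics/w2c.png',c)
m=(cv2.cvtColor(f['pixels'],cv2.COLOR_BGR2HSV)[...,1]<60).astype(np.uint8);s=np.zeros_like(m);s[135:245,205:320]=m[135:245,205:320]
k=max(cv2.findContours(s,0,cv2.CHAIN_APPROX_NONE)[0],key=cv2.contourArea)[:,0]
k=k[k[:,1]<215]
print(circ(onplane(f,k,[0,0,.032])))
E
```

```text
(array([ 0.65137151, -0.23655674]), np.float64(0.037843278073788296))
```

View pics/w2c.png

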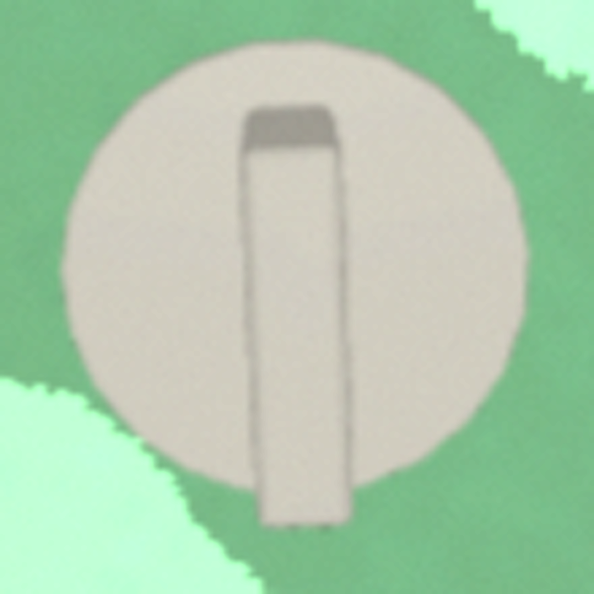

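Flange radius comes out at 37.8 mm (38 given). In the crop the bar top has corners (249,150), (336,150), (351,522) and (262,522).

```bash
python3 - <<'E'
from h import *
from bench import sense
f=pickle.load(open('pics/w2.pkl','rb'))
p=(np.array([[249,150],[336,150],[351,522],[262,522]])+.5)/5.4+[210,135]-.5
P=onplane(f,p,[0,0,.072]);print(P.round(4),P.mean(0))
a=(P[2]+P[3])/2-(P[0]+P[1])/2;ang=np.degrees(np.arctan2(-a[1],-a[0]));print('len',np.linalg.norm(a),'w',np.linalg.norm(P[0]-P[1]),np.linalg.norm(P[2]-P[3]),'bar ang',ang)
print('loupe',onplane(f,[(172,278)],[0,0,.034]))
plan(sense(),[0.651,-0.2365,0.039],down(ang-90))
E
```

```text
[[ 0.6349 -0.2137  0.072 ]
 [ 0.646  -0.2093  0.072 ]
 [ 0.6687 -0.2591  0.072 ]
 [ 0.6567 -0.2639  0.072 ]] [ 0.65157909 -0.2365053   0.072     ]
len 0.05467853006565107 w 0.011955334634428612 0.01293793602100861 bar ang 114.02597552913068
loupe [[ 0.6035183  -0.35275851  0.034     ]]
turn [-0.07  0.05 -2.24] 1 per row [-0.07   0.046 -2.244]
shift after turn mm [  2.01   4.13 142.91] 4 per row [0.0005  0.00103 0.03573]
shift before turn [  2.29   4.22 142.91]
```

Request:
{"method": "carry_out", "body": {
  "targets": [0.0025, 0.004, 0.02, 0, 0, -2.3, 0, 0, 0.035, 0, 0, 0, 0, 0, 0.035, 0, 0, 0, 0, 0, 0.03, 0, 0, 0, 0, 0, 0.014, 0, 0, 0, 0, 0, 0.008, 0, 0, 0, 0, 0, 0, 0, 0, 0, 0, 0, 0, 0, 0, 0]
}}

```text
time: 4.0
tcp_pos: [0.6526, -0.2354, 0.0417]
tool_rot: [3.141, -0.001, 0.423]
wrist_force: [-0.1, -0.3, 0.7]
grip_width: 0.998
```

```bash
python3 - <<'E'
from h import *
from bench import sense,vision
f=vision.grab_frame('wrist');cv2.imwrite('pics/w3.png',f['pixels']);s=sense();print(s['time'],s['tcp_pos'],s['tool_rot'])
E
```

```text
4.05 [ 0.65301555 -0.23589251  0.04226052] [ 3.13989189e+00 -1.71390684e-03  4.22451032e-01]
```

View pics/w3.png

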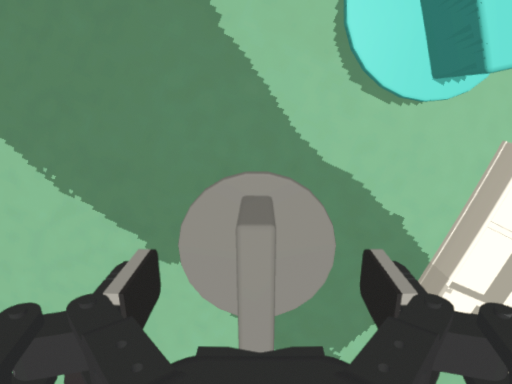

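The bar (257,200–350) sits midway between the pads, in line. Closing.

Request:
{"method": "carry_out", "body": {
  "targets": [-0.001, 0, 0.002, 0, 0, 0, 0, 0, 0, 0, 0, 0, 0, 0, 0, 0, 0, 0, 0, 0, 0, 0, 0, 0, 0, 0, 0, 0, 0, 0, 0, 0, 0, 0, 0, 0, 0, 0, 0, 0, 0, 0, 0, 0, 0, 0, 0, 0, 0, 0, 0, 0, 0, 0, 0, 0, 0, 0, 0, 0],
  "claw": -1
}}

```text
time: 4.88
tcp_pos: [0.651, -0.237, 0.0386]
tool_rot: [3.141, -0.0, 0.421]
wrist_force: [-1.0, -0.4, 3.2]
grip_width: 0.156
```

Request:
{"method": "carry_out", "body": {
  "targets": [0, 0, 0, 0, 0, 0, 0, 0, 0, 0, 0, 0]
}}

```text
time: 5.05
tcp_pos: [0.651, -0.237, 0.0386]
tool_rot: [3.141, 0.0, 0.421]
wrist_force: [-0.4, 0.1, 3.8]
grip_width: 0.16
```

Request:
{"method": "carry_out", "body": {
  "targets": [0, 0, -0.01, 0, 0, 0, 0, 0, -0.025, 0, 0, 0, 0, 0, -0.035, 0, 0, 0, 0, 0, -0.035, 0, 0, 0, 0, 0, -0.035, 0, 0, 0, 0, 0, -0.035, 0, 0, 0, 0, 0, -0.025, 0, 0, 0, 0, 0, -0.01, 0, 0, 0, 0, 0, 0, 0, 0, 0]
}}

```text
time: 5.8
tcp_pos: [0.6519, -0.2371, 0.2522]
tool_rot: [3.138, -0.004, 0.421]
wrist_force: [0.3, 0.0, -2.2]
grip_width: 0.153
```

```bash
cat > tgt.py <<'E'
from h import *
yaw=np.radians(14.1);t=np.radians(26);a=np.radians(30)
z=np.array([-np.sin(t)*np.cos(yaw),-np.sin(t)*np.sin(yaw),np.cos(t)])
ex=np.array([np.cos(yaw)*np.cos(t),np.sin(yaw)*np.cos(t),np.sin(t)]);ey=np.cross(z,ex)
cx=np.cos(a)*ex+np.sin(a)*ey;cy=np.cross(z,cx)
C=np.array([.6422,.170,.144])
# tool z=-z ; tool y=-cx (tool x yaw ~133)
ty=-cx*1.0;tz=-z;tx=np.cross(ty,tz)
if np.dot(tx,[np.cos(np.radians(133)),np.sin(np.radians(133)),0])<0: ty=-ty;tx=-tx
RT=np.c_[tx,ty,tz]
OFF=0.0026
def tcp(out,dx=0,dy=0): # cartridge_mid at 'out' along z
    return C+z*(out+OFF)+dx*cx+dy*cy
E
python3 - <<'E'
from tgt import *
from bench import sense,vision
s=sense();print(s['time'],s['tcp_pos'],s['wrist_force'],s['grip_width'],s['joint_positions'])
f=vision.grab_frame('wrist');cv2.imwrite('pics/w4.png',f['pixels']);
f=vision.grab_frame('side');pickle.dump(f,open('pics/s4.pkl','wb'));cv2.imwrite('pics/s4.png',cv2.resize(f['pixels'][150:300,220:400],(720,600)))
print(RT.round(3),np.degrees(R.from_matrix(RT).as_euler('xyz')))
plan(s,tcp(.10),RT)
E
```

```text
5.8 [ 0.65194175 -0.23705338  0.25216184] [ 0.26636943  0.01191865 -2.23159443] 0.15293555964564232 [-3.48808238e-01  5.40641969e-01  5.07587531e-01  1.53261496e+00
  1.34268859e-04  8.00549186e-01]
[[-0.647  0.633  0.425]
 [ 0.73   0.675  0.107]
 [-0.219  0.38  -0.899]] [157.10134807  12.66120232 131.52565563]
turn [ -27.21   12.87 -107.8 ] 16 per row [-1.7    0.805 -6.738]
shift after turn mm [327.34 227.35  33.94] 10 per row [0.03273 0.02274 0.00339]
shift before turn [ 113.28 -383.32   15.04]
```

View pics/w4.png

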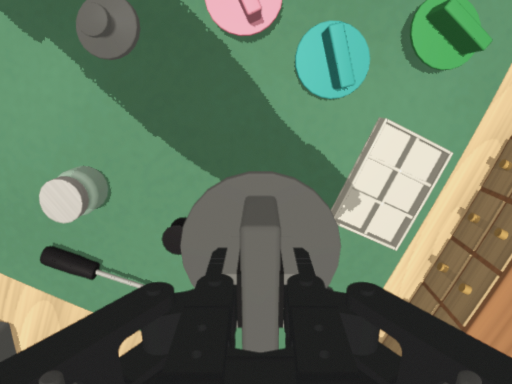

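View pics/s4.png

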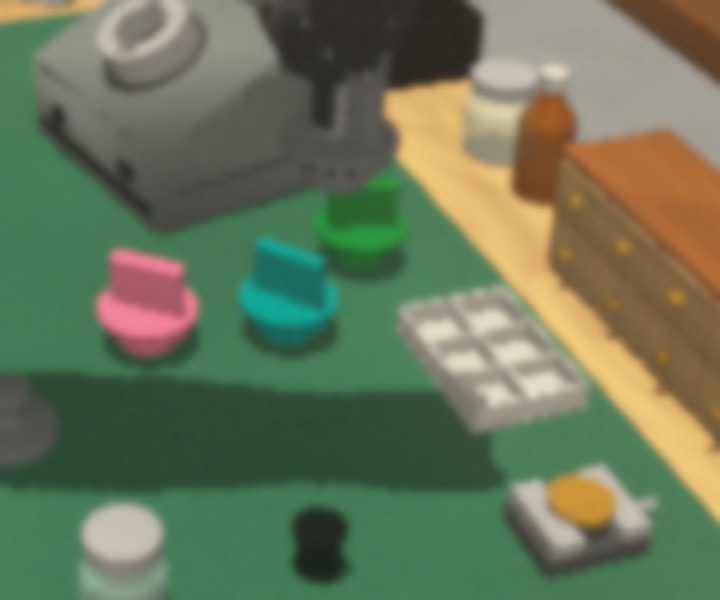

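Request:
{"method": "carry_out", "body": {
  "targets": [0, 0, 0, -1.7, 0.8, -6.7, 0, 0, 0, -1.7, 0.8, -6.7, 0, 0, 0, -1.7, 0.8, -6.7, 0, 0, 0, -1.7, 0.8, -6.7, 0, 0, 0, -1.7, 0.8, -6.7, 0, 0, 0, -1.7, 0.8, -6.7, 0, 0, 0, -1.7, 0.8, -6.7, 0, 0, 0, -1.7, 0.8, -6.7, 0, 0, 0, -1.7, 0.8, -6.7, 0, 0, 0, -1.7, 0.8, -6.7]
}}

```text
time: 6.73
tcp_pos: [0.6498, -0.2361, 0.2461]
tool_rot: [2.837, 0.046, 1.6]
wrist_force: [0.2, 0.3, -1.6]
grip_width: 0.154
```

Request:
{"method": "carry_out", "body": {
  "targets": [0, 0, 0, -1.7, 0.8, -6.7, 0, 0, 0, -1.7, 0.8, -6.7, 0, 0, 0, -1.7, 0.8, -6.7, 0, 0, 0, -1.7, 0.8, -6.7, 0, 0, 0, -1.7, 0.8, -6.7, 0, 0, 0, -1.7, 0.8, -6.7, 0, 0, 0, 0, 0, 0]
}}

```text
time: 7.32
tcp_pos: [0.6494, -0.2369, 0.2457]
tool_rot: [2.745, 0.213, 2.29]
wrist_force: [0.4, 0.5, -2.5]
grip_width: 0.156
```

```bash
python3 - <<'E'
from tgt import *
from bench import sense
s=sense();print(s['time'],s['tcp_pos'],s['wrist_force'],s['grip_width'],s['joint_positions'])
plan(s,tcp(.10),RT)
E
```

```text
7.3167 [ 0.64941367 -0.23692543  0.24568851] [ 0.3672373   0.54950055 -2.51999699] 0.1561765188483581 [-0.47803181  0.27237783 -0.02815276  0.92671702  0.2922276  -1.18943543]
turn [-0.27 -0.29 -0.44] 1 per row [-0.266 -0.292 -0.443]
shift after turn mm [324.19 231.32  29.19] 10 per row [0.03242 0.02313 0.00292]
shift before turn [325.82 228.95  29.77]
```

Request:
{"method": "carry_out", "body": {
  "targets": [0.032, 0.023, 0.001, -0.3, -0.3, -0.4, 0.0325, 0.0232, 0.0031, 0, 0, 0, 0.0325, 0.0232, 0.0031, 0, 0, 0, 0.0325, 0.0232, 0.0031, 0, 0, 0, 0.0325, 0.0232, 0.0031, 0, 0, 0, 0.0325, 0.0232, 0.0031, 0, 0, 0, 0.0325, 0.0232, 0.0031, 0, 0, 0, 0.0325, 0.0232, 0.0031, 0, 0, 0, 0.0325, 0.0232, 0.0031, 0, 0, 0, 0.0325, 0.0232, 0.0031, 0, 0, 0]
}}

```text
time: 8.15
tcp_pos: [0.6009, 0.1616, 0.2382]
tool_rot: [2.74, 0.221, 2.286]
wrist_force: [0.6, -0.4, -1.4]
grip_width: 0.153
```

Request:
{"method": "carry_out", "body": {
  "targets": [0, 0, 0, 0, 0, 0, 0, 0, 0, 0, 0, 0, 0, 0, 0, 0, 0, 0]
}}

```text
time: 8.4
tcp_pos: [0.6016, 0.1602, 0.2382]
tool_rot: [2.741, 0.222, 2.289]
wrist_force: [-0.3, 0.0, -1.5]
grip_width: 0.154
```

```bash
python3 - <<'E'
from tgt import *
from bench import sense,vision
for n in ['wrist','side','top']:
    f=vision.grab_frame(n);pickle.dump(f,open(f'pics/{n}5.pkl','wb'));cv2.imwrite(f'pics/{n}5.png',f['pixels'])
    if n=='side': cv2.imwrite('pics/side5c.png',cv2.resize(f['pixels'][110:220,200:340],(700,550),interpolation=2))
s=sense();print(s['time'],s['tcp_pos'],s['wrist_force'],s['joint_positions'])
plan(s,tcp(.06),RT)
E
```

```text
8.55 [0.6024086  0.15857495 0.23893127] [ 0.92203665 -0.14684513 -2.201103  ] [ 0.26305391  0.08794422 -0.29889811  0.72798462 -0.01148868 -0.50145125]
turn [ 0.    0.27 -0.4 ] 1 per row [ 0.     0.265 -0.397]
shift after turn mm [ 3.41 -3.14 40.86] 1 per row [ 0.00341 -0.00314  0.04086]
shift before turn [ 3.58 -3.16 40.85]
```

View pics/wrist5.png

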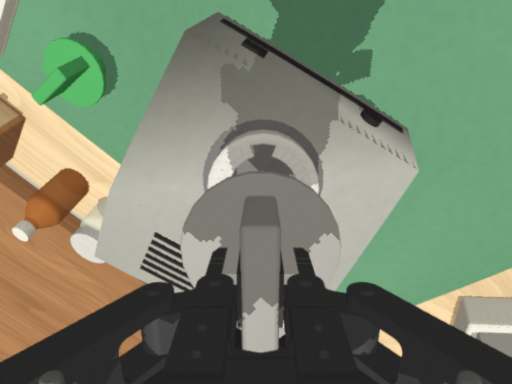

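View pics/side5c.png

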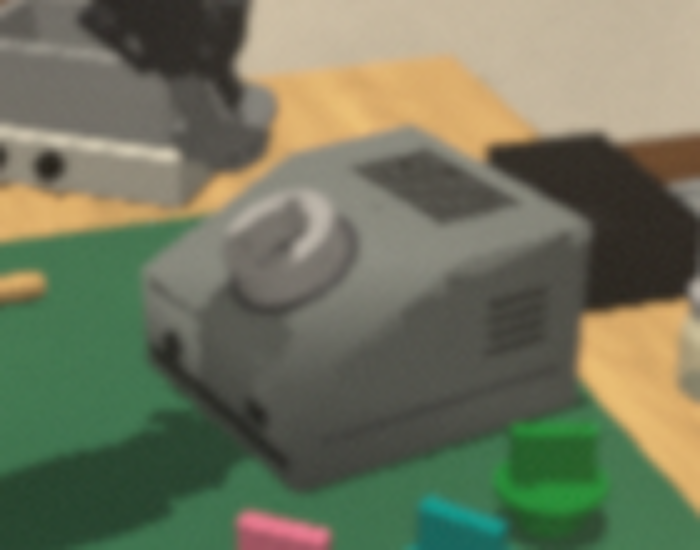

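```bash
python3 - <<'E'
from h import *
f=pickle.load(open('pics/wrist5.pkl','rb'));c=f['pixels'][115:225,195:335]
c=cv2.resize(c,(763,600),interpolation=cv2.INTER_CUBIC)
c=np.clip(c.astype(float)*1.3,0,255).astype(np.uint8)
cv2.imwrite('pics/w5c.png',c)
E
```

```text
(no output)
```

View pics/w5c.png

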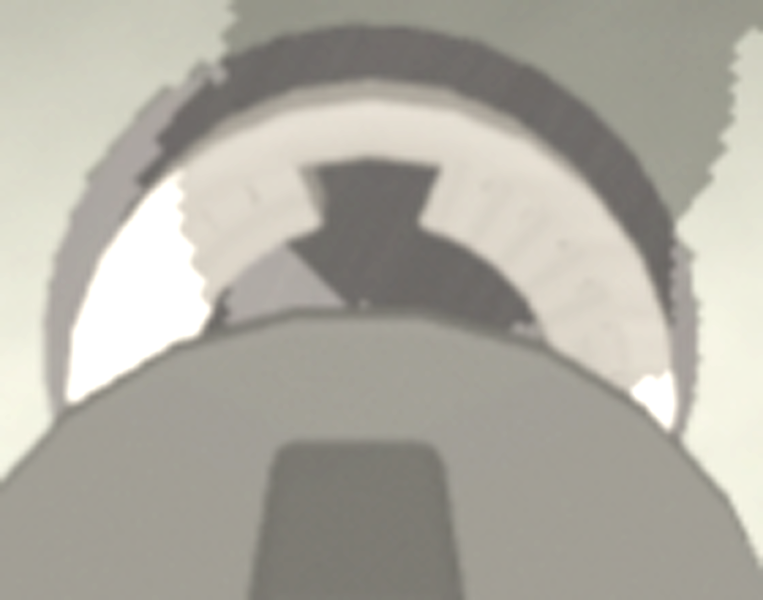

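```bash
cat > rel.py <<'E'
from tgt import *
from bench import sense
def T(p,rot):
    M=np.eye(4);M[:3,:3]=R.from_euler('xyz',rot).as_matrix();M[:3,3]=p;return M
w0=pickle.load(open('pics/wrist0.pkl','rb'));TC=np.linalg.inv(T([.13629,.50657,.23066],[3.14156,.001465,1.308]))@w0['pose']
E
python3 - <<'E'
from rel import *
print(TC.round(4))
for n,p,ro in [('w1',[0.631656,0.15728794,0.26924644],[3.14135514,2.099e-03,.377221]),('w2',[0.64748,-0.23355,0.181913],[-3.14038,8.3e-4,.380176])]:
    g=pickle.load(open(f'pics/{n}.pkl','rb'));print((np.linalg.inv(T(p,ro))@g['pose']).round(4)[:3,3])
f=pickle.load(open('pics/wrist5.pkl','rb'));print('cam-derived tcp pose',(f['pose']@np.linalg.inv(TC))[:3,3])
f=dict(f);f['pose']=TC
px=lambda a:(np.array(a,float)+.5)/5.45+[195,115]-.5
fl=onplane(f,px([[0,485],[65,410],[175,347],[290,317],[420,318],[540,350],[630,398],[730,500]]),[0,0,.0066]);print('flange',circ(fl))
S=px([[302,160],[440,165]]);rim=px([[68,370],[90,290],[180,172],[265,122],[368,100],[480,118],[570,175],[640,270],[672,350]])
for d in (.096,.0985,.101,.104,.107):
    s=onplane(f,S,[0,0,d]);q=onplane(f,rim,[0,0,d]);c,rad=circ(q)
    print(d,'slot mid',(s.mean(0)[:2]*1e3).round(2),'w',np.linalg.norm(s[0]-s[1]).round(4),'rim',(c*1e3).round(2),(rad*1e3).round(2),'slot ang',np.degrees(np.arctan2(*(s[1]-s[0])[[1,0]])).round(2),'slot mid rel rim',((s.mean(0)[:2]-c)*1e3).round(2))
E
```

```text
[[ 1.000e+00  4.000e-04  9.000e-04 -1.000e-04]
 [-6.000e-04  9.629e-01  2.700e-01 -6.860e-02]
 [-8.000e-04 -2.700e-01  9.629e-01 -1.419e-01]
 [ 0.000e+00  0.000e+00  0.000e+00  1.000e+00]]
[ 0.0011 -0.0661 -0.1414]
[-0.001  -0.0672 -0.1409]
cam-derived tcp pose [0.6012226  0.16030078 0.23823536]
flange (array([0.00018947, 0.00037773]), np.float64(0.038336177622759274))
0.096 slot mid [  2.05 -38.98] w 0.0176 rim [ 2.15 -6.7 ] 39.93 slot ang 2.04 slot mid rel rim [ -0.1  -32.28]
0.0985 slot mid [  2.08 -38.67] w 0.0178 rim [ 2.18 -6.05] 40.35 slot ang 2.04 slot mid rel rim [ -0.1  -32.62]
0.101 slot mid [  2.1  -38.36] w 0.018 rim [ 2.2 -5.4] 40.77 slot ang 2.04 slot mid rel rim [ -0.1  -32.96]
0.104 slot mid [  2.13 -37.98] w 0.0182 rim [ 2.23 -4.62] 41.27 slot ang 2.04 slot mid rel rim [ -0.1  -33.37]
0.107 slot mid [  2.15 -37.61] w 0.0184 rim [ 2.26 -3.84] 41.77 slot ang 2.04 slot mid rel rim [ -0.11 -33.77]
```

Request:
{"method": "carry_out", "body": {
  "targets": [0.002, -0.0043, 0, 0, 0, 0, 0, 0, 0.02, 0, 0, 0, 0, 0, 0.02, 0, 0, 0, 0, 0, 0, 0, 0, 0, 0, 0, 0, 0, 0, 0, 0, 0, 0, 0, 0, 0, 0, 0, 0, 0, 0, 0]
}}

```text
time: 9.13
tcp_pos: [0.6158, 0.1623, 0.2026]
tool_rot: [2.738, 0.224, 2.289]
wrist_force: [0.3, -0.2, -0.8]
grip_width: 0.155
```

```bash
python3 - <<'E'
from rel import *
from bench import vision
f=vision.grab_frame('wrist');pickle.dump(f,open('pics/w6.pkl','wb'))
print('cam-derived tcp',(f['pose']@np.linalg.inv(TC))[:3,3],sense()['tcp_pos'],sense()['wrist_force'])
c=f['pixels'][115:225,195:335]
c=cv2.resize(c,(763,600),interpolation=cv2.INTER_CUBIC)
cv2.imwrite('pics/w6c.png',np.clip(c.astype(float)*1.3,0,255).astype(np.uint8))
E
```

```text
cam-derived tcp [0.61538657 0.16243809 0.20259779] [0.61578777 0.1624958  0.20265255] [ 0.8637649   0.03515019 -1.14412601]
```

View pics/w6c.png

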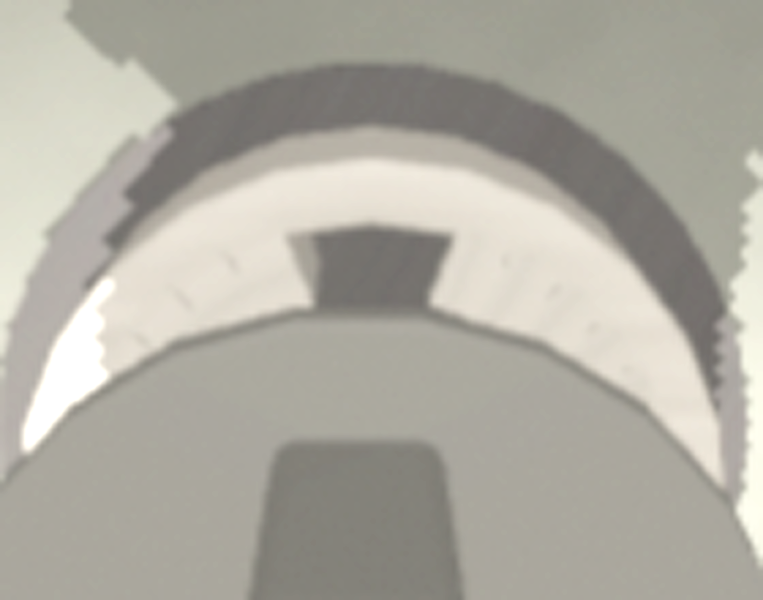

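```bash
python3 - <<'E'
from rel import *
f=dict(pickle.load(open('pics/w6.pkl','rb')));P=(f['pose']@np.linalg.inv(TC))[:3,3];f['pose']=TC
px=lambda a:(np.array(a,float)+.5)/5.45+[195,115]-.5
S=px([[288,234],[453,237]]);rim=px([[22,450],[60,360],[115,275],[200,208],[285,170],[372,157],[470,172],[570,215],[650,285],[700,375],[720,450]])
for d in (.058,.061,.064,.067,.07):
    s=onplane(f,S,[0,0,d]);q=onplane(f,rim,[0,0,d]);c,rad=circ(q)
    print(d,'slot mid',(s.mean(0)[:2]*1e3).round(2),'w',np.linalg.norm(s[0]-s[1]).round(4),'rim',(c*1e3).round(2),(rad*1e3).round(2),'slot ang',np.degrees(np.arctan2(*(s[1]-s[0])[[1,0]])).round(2),'slot mid rel rim',((s.mean(0)[:2]-c)*1e3).round(2))
print('world est: collar centre in tool',(RT.T@(C-P)*1e3).round(2))
E
```

```text
0.058 slot mid [  1.68 -35.81] w 0.0179 rim [ 2.23 -4.58] 39.41 slot ang 1.02 slot mid rel rim [ -0.56 -31.24]
0.061 slot mid [  1.7  -35.32] w 0.0181 rim [ 2.27 -3.62] 40.01 slot ang 1.02 slot mid rel rim [ -0.57 -31.71]
0.064 slot mid [  1.73 -34.83] w 0.0184 rim [ 2.3  -2.65] 40.6 slot ang 1.02 slot mid rel rim [ -0.57 -32.18]
0.067 slot mid [  1.76 -34.34] w 0.0187 rim [ 2.34 -1.69] 41.19 slot ang 1.02 slot mid rel rim [ -0.58 -32.64]
0.07 slot mid [  1.78 -33.85] w 0.0189 rim [ 2.37 -0.73] 41.78 slot ang 1.02 slot mid rel rim [ -0.59 -33.11]
world est: collar centre in tool [ 1.02 -0.17 64.88]
```

Request:
{"method": "carry_out", "body": {
  "targets": [0.0016, -0.0013, 0, 0, 0, 0, 0, 0, 0.012, 0, 0, 0, 0, 0, 0.01, 0, 0, 0, 0, 0, 0.004, 0, 0, 0, 0, 0, 0.003, 0, 0, 0, 0, 0, 0.002, 0, 0, 0, 0, 0, 0, 0, 0, 0]
}}

```text
time: 9.77
tcp_pos: [0.6269, 0.1663, 0.1723]
tool_rot: [2.74, 0.223, 2.29]
wrist_force: [-0.7, 0.3, -1.5]
grip_width: 0.16
```

Request:
{"method": "carry_out", "body": {
  "targets": [0, 0, 0.003, 0, 0, 0, 0, 0, 0.002, 0, 0, 0, 0, 0, 0, 0, 0, 0]
}}

```text
time: 10.02
tcp_pos: [0.6291, 0.1668, 0.1679]
tool_rot: [2.74, 0.223, 2.29]
wrist_force: [-0.7, -0.4, -1.4]
grip_width: 0.156
```

```bash
cat > st.py <<'E'
from rel import *
s=sense();Rm=R.from_euler('xyz',s['tool_rot']).as_matrix()
print(s['time'],'F tool',(Rm.T@s['wrist_force']).round(1),'M tool',(Rm.T@s['moment']).round(2),'grip',round(s['grip_width'],3))
d=RT.T@(C-s['tcp_pos'])*1e3;print('collar in tool mm',d.round(1),'mid out',(d[2]-2.6).round(1)); print('rot err',R.from_matrix(RT.T@Rm).as_rotvec(degrees=True).round(1))
E
python3 st.py
```

```text
10.0167 F tool [ 0.5 -1.2  0.9] M tool [0.46 0.31 0.07] grip 0.156
collar in tool mm [-0.9  1.4 27.4] mid out 24.8
rot err [-0.1 -0.2  0.2]
```

Request:
{"method": "carry_out", "body": {
  "targets": [0, 0, 0.002, 0, 0, 0, 0, 0, 0.002, 0, 0, 0, 0, 0, 0, 0, 0, 0]
}}

```text
time: 10.27
tcp_pos: [0.6308, 0.1671, 0.1642]
tool_rot: [2.74, 0.223, 2.29]
wrist_force: [0.2, -0.3, -2.1]
grip_width: 0.153
```

Request:
{"method": "carry_out", "body": {
  "targets": [0, 0, 0.002, 0, 0, 0, 0, 0, 0.002, 0, 0, 0, 0, 0, 0, 0, 0, 0]
}}

```text
time: 10.52
tcp_pos: [0.6325, 0.1676, 0.1606]
tool_rot: [2.74, 0.223, 2.29]
wrist_force: [0.0, -0.5, -1.3]
grip_width: 0.153
```

```bash
python3 st.py
```

```text
10.5167 F tool [-0.1 -0.8  1.1] M tool [ 0.49  0.3  -0.03] grip 0.153
collar in tool mm [-0.9  1.5 19.3] mid out 16.7
rot err [-0.  -0.2  0.2]
```

Request:
{"method": "carry_out", "body": {
  "targets": [0, 0, 0.002, 0, 0, 0, 0, 0, 0.002, 0, 0, 0, 0, 0, 0, 0, 0, 0]
}}

```text
time: 10.77
tcp_pos: [0.6342, 0.168, 0.157]
tool_rot: [2.74, 0.223, 2.29]
wrist_force: [-0.4, -0.9, -1.7]
grip_width: 0.152
```

Request:
{"method": "carry_out", "body": {
  "targets": [0, 0, 0.0015, 0, 0, 0, 0, 0, 0, 0, 0, 0, 0, 0, 0, 0, 0, 0]
}}

```text
time: 11.02
tcp_pos: [0.6349, 0.1682, 0.156]
tool_rot: [2.74, 0.223, 2.29]
wrist_force: [-0.4, 0.2, -1.4]
grip_width: 0.158
```

```bash
python3 st.py
```

```text
11.0167 F tool [ 0.8 -0.7  1.1] M tool [ 0.44  0.29 -0.  ] grip 0.158
collar in tool mm [-0.8  1.3 14.1] mid out 11.5
rot err [-0.1 -0.2  0.2]
```

Nearly home, no contact yet. I'll go in 1 mm steps until the flange pushes back.

Request:
{"method": "carry_out", "body": {
  "targets": [0, 0, 0.001, 0, 0, 0, 0, 0, 0, 0, 0, 0, 0, 0, 0, 0, 0, 0]
}}

```text
time: 11.27
tcp_pos: [0.6353, 0.1683, 0.1552]
tool_rot: [2.74, 0.223, 2.29]
wrist_force: [-0.7, -0.5, -2.4]
grip_width: 0.154
```

Request:
{"method": "carry_out", "body": {
  "targets": [0, 0, 0.001, 0, 0, 0, 0, 0, 0, 0, 0, 0, 0, 0, 0, 0, 0, 0]
}}

```text
time: 11.52
tcp_pos: [0.6357, 0.1684, 0.1542]
tool_rot: [2.74, 0.223, 2.29]
wrist_force: [-0.2, -0.0, -1.1]
grip_width: 0.156
```

Request:
{"method": "carry_out", "body": {
  "targets": [0, 0, 0.0007, 0, 0, 0, 0, 0, 0, 0, 0, 0, 0, 0, 0, 0, 0, 0]
}}

```text
time: 11.77
tcp_pos: [0.636, 0.1684, 0.1536]
tool_rot: [2.74, 0.223, 2.29]
wrist_force: [-1.2, -0.6, -2.4]
grip_width: 0.156
```

```bash
python3 st.py
```

```text
11.7667 F tool [ 0.8 -2.1  1.6] M tool [ 0.48  0.27 -0.  ] grip 0.156
collar in tool mm [-0.7  1.3 11.5] mid out 8.9
rot err [-0.1 -0.2  0.2]
```

Request:
{"method": "carry_out", "body": {
  "targets": [0, 0, 0.001, 0, 0, 0, 0, 0, 0, 0, 0, 0, 0, 0, 0, 0, 0, 0]
}}

```text
time: 12.02
tcp_pos: [0.6364, 0.1686, 0.1527]
tool_rot: [2.74, 0.223, 2.29]
wrist_force: [-0.9, -0.7, -1.6]
grip_width: 0.156
```

Request:
{"method": "carry_out", "body": {
  "targets": [0, 0, 0.001, 0, 0, 0, 0, 0, 0, 0, 0, 0, 0, 0, 0, 0, 0, 0]
}}

```text
time: 12.27
tcp_pos: [0.6369, 0.1687, 0.1518]
tool_rot: [2.74, 0.223, 2.29]
wrist_force: [0.5, -0.3, -1.3]
grip_width: 0.156
```

```bash
python3 st.py; python3 - <<'E'
from rel import *
from bench import vision
f=vision.grab_frame('wrist')
cv2.imwrite('pics/w7.png',f['pixels'])
f=vision.grab_frame('side');cv2.imwrite('pics/s7.png',cv2.resize(f['pixels'][110:220,200:340],(700,550),interpolation=2))
E
```

```text
12.2667 F tool [-0.3 -0.4  1.4] M tool [ 0.51  0.25 -0.08] grip 0.156
collar in tool mm [-0.8  1.3  9.4] mid out 6.8
rot err [-0.1 -0.2  0.2]
```

View pics/w7.png

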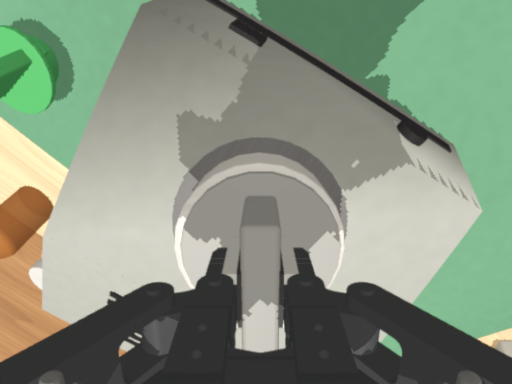

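View pics/s7.png

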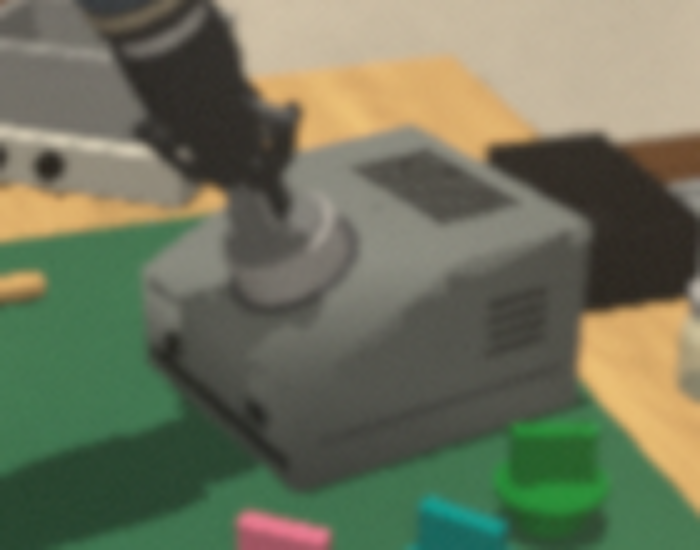

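In the wrist view the flange (187–338, y 172) lies concentric on the rim (175–343). It's close to seated, but there's no push-back yet, so I'll keep going.

Request:
{"method": "carry_out", "body": {
  "targets": [0, 0, 0.001, 0, 0, 0, 0, 0, 0, 0, 0, 0, 0, 0, 0, 0, 0, 0]
}}

```text
time: 12.62
tcp_pos: [0.637, 0.1687, 0.1517]
tool_rot: [2.739, 0.223, 2.29]
wrist_force: [-8.1, -2.1, 8.7]
grip_width: 0.155
```

Request:
{"method": "carry_out", "body": {
  "targets": [0, 0, 0.001, 0, 0, 0, 0, 0, 0, 0, 0, 0, 0, 0, 0, 0, 0, 0]
}}

```text
time: 12.87
tcp_pos: [0.6371, 0.1687, 0.1518]
tool_rot: [2.739, 0.223, 2.29]
wrist_force: [-16.0, -3.6, 18.3]
grip_width: 0.158
```

```bash
python3 st.py
```

```text
12.8667 F tool [  3.6  -5.6 -23.6] M tool [1.73 1.04 0.  ] grip 0.158
collar in tool mm [-0.7  1.2  9.3] mid out 6.7
rot err [-0.1 -0.3  0.2]
```

Contact at 24 N and motion stopped, so the flange is seated. I'll ease off a little and twist clockwise (+ about tool z).

Request:
{"method": "carry_out", "body": {
  "targets": [0, 0, -0.001, 0, 0, 0, 0, 0, 0, 0, 0, 6, 0, 0, 0, 0, 0, 6, 0, 0, 0, 0, 0, 6, 0, 0, 0, 0, 0, 0]
}}

```text
time: 13.28
tcp_pos: [0.6376, 0.1686, 0.152]
tool_rot: [2.692, 0.09, 1.994]
wrist_force: [-4.4, -1.9, 7.0]
grip_width: 0.156
```

```bash
python3 st.py
```

```text
13.2833 F tool [-0.6 -1.3 -8.4] M tool [1.01 0.12 0.08] grip 0.156
collar in tool mm [-0.2  0.9  9.3] mid out 6.7
rot err [-0.2 -0.3 18.6]
```

Request:
{"method": "carry_out", "body": {
  "targets": [0, 0, 0, 0, 0, 6, 0, 0, 0, 0, 0, 6, 0, 0, 0, 0, 0, 6, 0, 0, 0, 0, 0, 6, 0, 0, 0, 0, 0, 6, 0, 0, 0, 0, 0, 0]
}}

```text
time: 13.78
tcp_pos: [0.6375, 0.1683, 0.1519]
tool_rot: [2.704, -0.138, 1.522]
wrist_force: [-5.3, -2.5, 6.6]
grip_width: 0.155
```

```bash
python3 st.py
```

```text
13.7833 F tool [-1.9 -1.7 -8.5] M tool [ 0.99 -0.5   0.03] grip 0.155
collar in tool mm [-0.   1.1  9.3] mid out 6.7
rot err [-0.2 -0.2 48.6]
```

No resistance at 48°; on to the stop.

Request:
{"method": "carry_out", "body": {
  "targets": [0, 0, 0, 0, 0, 5, 0, 0, 0, 0, 0, 4, 0, 0, 0, 0, 0, 2, 0, 0, 0, 0, 0, 0]
}}

```text
time: 14.12
tcp_pos: [0.6377, 0.1685, 0.1521]
tool_rot: [2.734, -0.216, 1.348]
wrist_force: [-5.0, -2.6, 7.5]
grip_width: 0.158
```

```bash
python3 st.py
```

```text
14.1167 F tool [-1.9 -0.8 -9.1] M tool [ 0.77 -0.8  -0.31] grip 0.158
collar in tool mm [-0.   0.8  9.4] mid out 6.8
rot err [-0.3 -0.2 59.4]
```

Request:
{"method": "carry_out", "body": {
  "targets": [0, 0, 0, 0, 0, 2, 0, 0, 0, 0, 0, 2, 0, 0, 0, 0, 0, 0]
}}

```text
time: 14.37
tcp_pos: [0.6376, 0.1685, 0.1521]
tool_rot: [2.748, -0.242, 1.285]
wrist_force: [-5.6, -5.1, 8.3]
grip_width: 0.154
```

```bash
python3 st.py
```

```text
14.3667 F tool [ -4.2   0.1 -10.4] M tool [ 0.68 -1.1  -2.03] grip 0.154
collar in tool mm [-0.1  0.8  9.4] mid out 6.8
rot err [-0.3 -0.2 63.2]
```

The stop is felt: moment −2 N m at 63°. Relax, open, and check before backing out.

Request:
{"method": "carry_out", "body": {
  "targets": [0, 0, -0.0006, 0, 0, -1.5, 0, 0, 0, 0, 0, 0]
}}

```text
time: 14.53
tcp_pos: [0.6375, 0.1686, 0.1522]
tool_rot: [2.743, -0.231, 1.311]
wrist_force: [-0.9, -3.0, 3.6]
grip_width: 0.161
```

Request:
{"method": "carry_out", "body": {
  "targets": [0, 0, 0, 0, 0, 0, 0, 0, 0, 0, 0, 0, 0, 0, 0, 0, 0, 0, 0, 0, 0, 0, 0, 0, 0, 0, 0, 0, 0, 0, 0, 0, 0, 0, 0, 0, 0, 0, 0, 0, 0, 0, 0, 0, 0, 0, 0, 0, 0, 0, 0, 0, 0, 0],
  "claw": 1
}}

```text
time: 15.28
tcp_pos: [0.637, 0.1687, 0.1515]
tool_rot: [2.744, -0.232, 1.309]
wrist_force: [-0.3, 0.4, -0.6]
grip_width: 1.003
```

```bash
python3 st.py; python3 - <<'E'
from rel import *
from bench import vision
f=vision.grab_frame('wrist')
cv2.imwrite('pics/w8.png',f['pixels'])
E
```

```text
15.2833 F tool [ 0.2 -0.6  0.4] M tool [ 0.31 -0.19 -0.01] grip 1.003
collar in tool mm [-0.7  1.3  9.1] mid out 6.5
rot err [-0.2 -0.2 61.7]
```

View pics/w8.png

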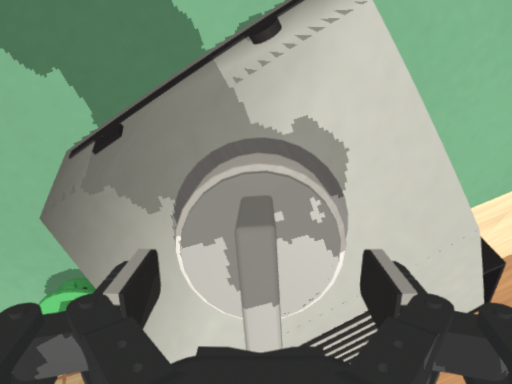

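The fingers are open and clear on both sides of the bar (240–280). The flange is concentric with the rim. Backing out along the axis.

Request:
{"method": "carry_out", "body": {
  "targets": [0, 0, -0.01, 0, 0, 0, 0, 0, -0.02, 0, 0, 0, 0, 0, -0.03, 0, 0, 0, 0, 0, -0.03, 0, 0, 0, 0, 0, -0.03, 0, 0, 0, 0, 0, 0, 0, 0, 0, 0, 0, 0, 0, 0, 0, 0, 0, 0, 0, 0, 0]
}}

```text
time: 16.0
tcp_pos: [0.5854, 0.1561, 0.2594]
tool_rot: [2.744, -0.232, 1.309]
wrist_force: [0.3, 0.6, -0.6]
grip_width: 1.0
```

```bash
python3 st.py; python3 - <<'E'
from rel import *
from bench import vision
f=vision.grab_frame('wrist');pickle.dump(f,open('pics/w9.pkl','wb'))
cv2.imwrite('pics/w9.png',f['pixels'])
c=f['pixels'][130:260,200:330];cv2.imwrite('pics/w9c.png',np.clip(cv2.resize(c,(598,598),interpolation=2)*1.2,0,255).astype(np.uint8))
for n in ['side','top']:
    f=vision.grab_frame(n);cv2.imwrite(f'pics/{n}9.png',f['pixels'])
E
```

```text
16.0 F tool [ 0.5 -0.2  0.7] M tool [ 0.37 -0.21 -0.06] grip 1.0
collar in tool mm [ -1.3   1.5 129.4] mid out 126.8
rot err [-0.2 -0.2 61.7]
```

View pics/w9c.png

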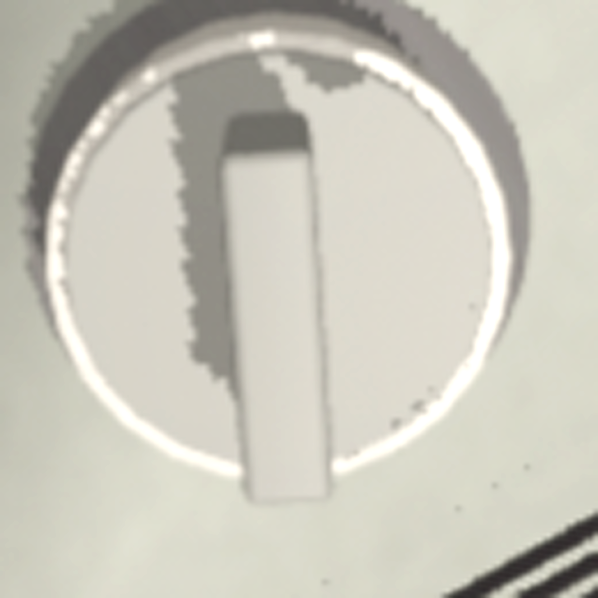

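View pics/side9.png

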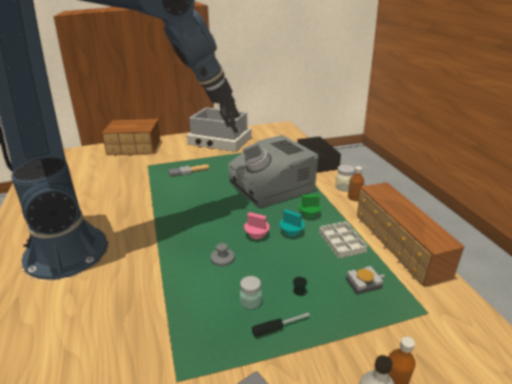

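```bash
python3 - <<'E'
from rel import *
f=dict(pickle.load(open('pics/w9.pkl','rb')));P=f['pose']@np.linalg.inv(TC);f['pose']=TC
px=lambda a:(np.array(a,float)+.5)/4.6+[200,130]-.5
b=onplane(f,px([[222,152],[308,152],[330,497],[247,500]]),[0,0,.0824-.0])
a=(b[2]+b[3])/2-(b[0]+b[1])/2;print(b.mean(0).round(4),'len',np.linalg.norm(a).round(4),'bar in tool deg off y',np.degrees(np.arctan2(a[0],a[1])))
aw=P[:3,:3]@a;aw/=np.linalg.norm(aw);print('angle bar vs collar x',np.degrees(np.arccos(abs(aw@cx))))
E
python3 - <<'E'
import cv2
a=cv2.imread('pics/side0.png');b=cv2.imread('pics/side9.png')
d=cv2.absdiff(a,b).max(2)
print([(n,int(d[y0:y1,x0:x1].max())) for n,x0,y0,x1,y1 in [('blank',205,235,240,270),('jar',235,270,268,312),('loupe',288,272,312,298),('driver',248,308,315,342),('brush',165,160,212,180)]])
E
```

```text
[ 0.0001 -0.0017  0.0824] len 0.0539 bar in tool deg off y 3.7502235510694644
angle bar vs collar x 58.00506232136868
[('blank', 5), ('jar', 5), ('loupe', 6), ('driver', 6), ('brush', 5)]
```

The bar is 58° from the slots (at least 48° needed), the flange is seated and concentric, and the bystanders haven't moved in the images. Handing in.

```bash
python3 - <<'E'
from bench import order,sense
print(order.job_done(),sense()['time'])
E
```

```text
the job is handed in; nothing more can be done
the job is handed in; nothing more can be done
```

The grey filter cartridge is in the collar, pushed home, twisted clockwise to the stop and released. I handed the job in shortly after 16 s, out of the 51 s allowed.

- **Push home:** I lined its lugs up with the entry slots and pushed along the collar axis until the flange pushed back, at about 24 N.
- **Twist:** It turned freely until a clear stop (about 2 N m) at roughly 60° of tool rotation. I then eased off, opened the gripper and backed straight out.
- **Last checks:** In the last wrist picture the bar is 58° from the slots and the flange is concentric with the rim. The gripper is clear, the wrist force is about zero, and the side view shows no change at any of the five bystanders.
- **Disagreement:** At contact, my vision-based depth put cartridge_mid at 6.7 mm instead of the nominal 10 mm. I took that as calibration and grasp offset, and relied on the flange contact and the pictures.

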